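Put the impact sockets back on their stand in order of size

ROBOT

A 7-joint arm with a two-finger parallel gripper is mounted at the origin on the work surface. World frame = base frame: x ahead of the robot, y to its left, z up, the work surface at z = 0. Lengths are in m, angles in rad, forces in N, time in s.
With the tool pointing down it reaches from about 0.4 to 0.85 m from the base axis. Payload 6.9 kg.
Tool frame: the origin (TCP) lies between the finger pads; the fingertips stand ahead of it and the grasp point (between the pads) lies 2 mm behind it (finger_overhang is the z of the fingertips in the tool frame, in m); z points along the fingers, y is the line along which they close (so a half turn about z gives the same grasp; the last joint's range is limited). The gripper opens to 85 mm and grips with 20 to 120 N. Pads are 22 mm wide; open, the fingers measure 114 mm over their backs; the gripper's body (76 mm by 85 mm) begins 54 mm behind the grasp point. The pads swing forward as they close: fully open they stand 13 mm farther back than shut.
Start: joints at [-1.147, 0.507, -0.238, 1.5, 0.126, 1.149, -0.155], TCP at [0.196, 0.593, 0.248] pointing down, gripper open.
Joint ranges: [-3.08, 3.08], [-0.24, 2.05], [-1.43, 1.35], [0, 2.5], [-1.52, 4.66], [0.17, 1.96], [-2.89, 2.89]. Speed limits (rad/s): [2.39, 2.39, 3.14, 3.14, 3.14, 3.14, 3.14].

INTERFACE

Orientations are given as a rotation vector (axis times angle).
In Python, from bench import get_state, get_image, camera_params, job_done, finger_overhang gives the robot as it stands.
- The arm moves only by the shell command python3 -m pendant 'ROWS'. ROWS is JSON, a list of rows, each a list of 7 numbers: the opening, from -1 (shut) to 1 (fully open), then the shift along the tool's x, y, z in mm, then the turn, a rotation vector about the tool's x, y, z in degrees. In form: [[claw, x, y, z, wx, wy, wz], ...]. A call has 1 to 8 rows; each row shifts and turns the commanded pose from where the row before left it, along the tool's axes as they then stand; what a row does not reach is not made up. A row lasts 1/10 s, in which the tool goes at most 50 mm and 8.59 degrees, less where a joint would pass 70% of its speed; a pose out of reach is approached as far as the arm can. A call is refused whole if a number of a shift passes 50 or a number of a turn 8.59, either way. A call with a gripper value outside its range is refused whole. The fingers move at their own pace and stop on an object; the grip force is fixed at half the most. Time passes only in rows, so rows that do not move let the fingers close. It gives the time, the measured TCP pose, the force, the opening and the grip force at its end, in the units of the state.
- get_state(): the state, without advancing time (a new reading comes with each control period).
- get_image(name): name is "scene" or "side" or "wrist"; returns the picture (384x512x3 uint8, blue, green, red); there is no depth.
- camera_params(name): a dict with "camera_matrix" (3x3 intrinsics, pixels), "xyz" and "rotation" of the camera in the world. Camera axes: x right, y down, z forward; pixel columns grow to the right and rows downward; lengths in m; the calibration is good to about 2 mm. The wrist camera is an equidistant fisheye: a pixel r from the principal point sees the ray r / f radians off the axis. A picture is of the moment at which its call begins: read the wrist's pose just before it. camera_params takes no time and is no camera call; for the wrist camera it gives the pose at the moment of the call.
- job_done(): hands the job in; it is judged then, once.
The state is a dict: "clock": time; "q": joint angles; "qd": joint speeds; "effort": joint torques, N m; "tool_pos": TCP position; "orientation": TCP orientation; "wrist_force": force on the tool from outside, world axes, zero at the start; "ft_torque": the same for the moment, N m; "opening": opening from 0.0 (shut) to 1.0 (fully open); "finger_force": force on a finger pad.
Only numpy, scipy, OpenCV 4.12 (cv2) and the standard library are available. Lean on these libraries where they do the work, as an engineer would, in place of code of your own. Each camera call takes 0.05 s, during which the arm holds its last target. There are 200 camera calls.

TASK

Put the four loose sockets back on the socket stand in order of size: the smallest on the red pad at one end, each next pad along the row taking the next larger socket, and the largest on the black pad at the other end. Stand every socket upright with its hexagon mouth up and well centred on its pad, and let go of it. Leave the grease jar and the spanner where they are.

Things in the scene. Friction and masses are not known exactly. Their poses are not given: they have to be found in the camera images.
- socket_s: The smallest of four loose black impact sockets: plain round cylinder, 28 mm diameter, 40 mm high, about 90 g, standing on the bench with a bright steel top face, a black hexagon (16 mm) in it and two white bands round its side. Origin: centre of its underside; z up along its axis. Grip it across the diameter anywhere on its side.
- socket_m: The second smallest of four loose black impact sockets: plain round cylinder, 37 mm diameter, 48 mm high, about 170 g, standing on the bench with a bright steel top face, a black hexagon (23 mm) in it and two white bands round its side. Origin: centre of its underside; z up along its axis. Grip it across the diameter anywhere on its side.
- socket_l: The second largest of four loose black impact sockets: plain round cylinder, 46 mm diameter, 56 mm high, about 320 g, standing on the bench with a bright steel top face, a black hexagon (31 mm) in it and two white bands round its side. Origin: centre of its underside; z up along its axis. Grip it across the diameter anywhere on its side.
- socket_xl: The largest of four loose black impact sockets: plain round cylinder, 56 mm diameter, 64 mm high, about 550 g, standing on the bench with a bright steel top face, a black hexagon (40 mm) in it and two white bands round its side. Origin: centre of its underside; z up along its axis. Grip it across the diameter anywhere on its side.
- pad_red: Red pad, at one end of the row (which end varies). Fixed round rubber pad, 64 mm diameter, 4 mm thick, one of four in a straight row, 75 mm apart, on a low aluminium stand (315 x 84 x 8 mm). Top 12 mm above the bench. Origin: centre of its underside (8 mm above the bench); z up, y along the row, x across it.
- pad_black: Black pad, at the other end of the row from the red one. Fixed round rubber pad, 64 mm diameter, 4 mm thick, one of four in a straight row, 75 mm apart, on a low aluminium stand (315 x 84 x 8 mm). Top 12 mm above the bench. Origin: centre of its underside (8 mm above the bench); z up, y along the row, x across it.
- pad_yellow: Yellow pad, one of the two inner pads; whether it or the blue one lies next to the red pad varies. Fixed round rubber pad, 64 mm diameter, 4 mm thick, one of four in a straight row, 75 mm apart, on a low aluminium stand (315 x 84 x 8 mm). Top 12 mm above the bench. Origin: centre of its underside (8 mm above the bench); z up, y along the row, x across it.
- pad_blue: Blue pad, one of the two inner pads; whether it or the yellow one lies next to the red pad varies. Fixed round rubber pad, 64 mm diameter, 4 mm thick, one of four in a straight row, 75 mm apart, on a low aluminium stand (315 x 84 x 8 mm). Top 12 mm above the bench. Origin: centre of its underside (8 mm above the bench); z up, y along the row, x across it.
- grease_jar: Bystander: loose jar of grease, white with a paper label and orange cap, 64 mm diameter, 85 mm high, standing beyond the left (+y) end of the stand. Origin: centre of its underside.
- spanner: Bystander: loose steel spanner 190 mm long, lying flat on the bench beyond the right (-y) end of the stand, roughly along x. Origin: at the bench, under the middle of its length.
Mind the look-alikes: they are no part of the job. Leave any yellow look-alike of the socket_m alone.

How it is judged:
At the end, for the whole second after the job is handed in: From red to black pad the sockets stand in rising size, one per pad: each centre within 12 mm horizontally of its pad's centre, underside 9 to 16 mm above the bench, upright within 0.1 rad, at rest (under 0.02 m/s, 0.2 rad/s) (horizontal distance between socket_s and pad_red below 0.012 m and horizontal distance between socket_xl and pad_black below 0.012 m and ((horizontal distance between pad_yellow and pad_red below 0.11 m and horizontal distance between socket_m and pad_yellow below 0.012 m and horizontal distance between socket_l and pad_blue below 0.012 m) or (horizontal distance between pad_blue and pad_red below 0.11 m and horizontal distance between socket_m and pad_blue below 0.012 m and horizontal distance between socket_l and pad_yellow below 0.012 m)) and height (world z) of socket_s between 0.009 and 0.016 m and angle between each of socket_s, socket_m, socket_l, socket_xl's own z axis and vertical below 0.1 rad and linear speed of each of socket_s, socket_m, socket_l, socket_xl below 0.02 m/s and angular speed of each of socket_s, socket_m, socket_l, socket_xl below 0.2 rad/s and height (world z) of socket_m between 0.009 and 0.016 m and height (world z) of socket_l between 0.009 and 0.016 m and height (world z) of socket_xl between 0.009 and 0.016 m); the robot touches nothing.
It fails at once if the grease jar was moved by more than 25 mm or tipped by more than 0.3 rad (distance of grease_jar from where it was at the start of the episode above 0.025 m or angle between grease_jar's own z axis and vertical above 0.3 rad).
It fails at once if the spanner was moved by more than 25 mm (distance of spanner from where it was at the start of the episode above 0.025 m).
It also fails if it takes over 99 s, if anything falls off the work surface, if the arm or the gripper's body presses on something with over 40 N, if the wrist force passes 120 N, or if a joint passes its speed limit or range.

## Working session

There is one attempt and no reset: what is moved stays moved. The work goes in short steps, Python scripts to look and compute and a shell command to move; the robot and the scene stay as the last step left them, time stands still between calls to the robot, and variables do not carry over. Pictures are saved under pics/ and viewed, at most 14 in all, crops included, and the job is handed in when it is done.

```bash
mkdir -p pics; ls; python3 - <<'E'
from bench import *
import cv2
print(get_state(), finger_overhang if not callable(finger_overhang) else finger_overhang())
for n in("scene","side"):
    im=get_image(n); cv2.imwrite(f"pics/{n}0.png",im); print(camera_params(n))
E
```

```text
pics
{'clock': 0.0, 'q': array([-1.14649622,  0.50835631, -0.23751374,  1.50111638,  0.12568976,
        1.14888657, -0.15478053]), 'qd': array([-0.00139336, -0.00077546,  0.00095201, -0.0008007 , -0.00044417,
        0.00021948,  0.00014677]), 'effort': array([ 3.71976012e-04, -6.20606518e+01, -2.18648270e+00, -2.49657387e+01,
        1.26476370e-02,  1.19744323e-02, -3.16725880e-05]), 'tool_pos': array([0.19582331, 0.59304539, 0.24742346]), 'orientation': array([-4.98578244e-01, -3.10151446e+00,  2.76488974e-03]), 'wrist_force': array([0.72625955, 0.25504656, 0.05224102]), 'ft_torque': array([ 0.00804287, -0.00186577, -0.03365197]), 'finger_force': 0.0, 'opening': 0.9965766636004199} 0.017
{'camera_matrix': array([[355.67771278,   0.        , 258.57393281],
       [  0.        , 355.67771278, 193.77632332],
       [  0.        ,   0.        ,   1.        ]]), 'xyz': array([ 1.0637391 , -0.00393819,  0.95681894]), 'rotation': array([-1.9162977 , -1.93584586,  0.52851859])}
{'camera_matrix': array([[375.65832167,   0.        , 258.09812121],
       [  0.        , 375.65832167, 188.96313652],
       [  0.        ,   0.        ,   1.        ]]), 'xyz': array([0.4259184 , 0.67236862, 0.53190507]), 'rotation': array([-0.25232112,  2.73457774, -1.39602558])}
```

View pics/scene0.png

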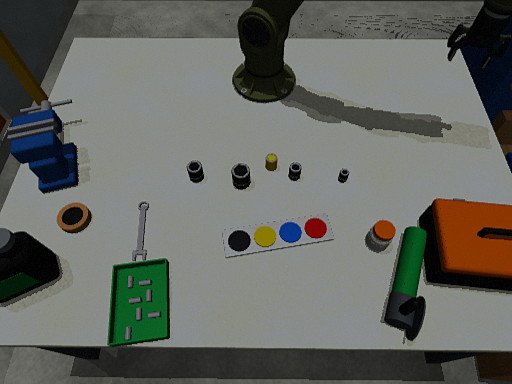

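View pics/side0.png

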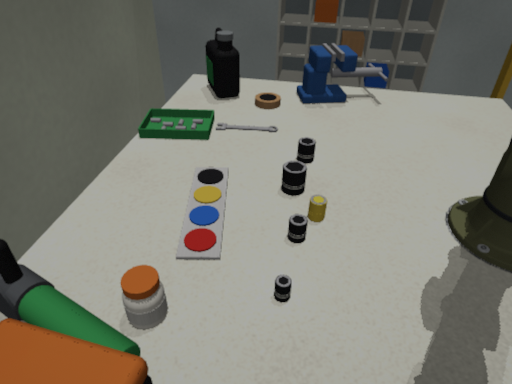

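The pads along +y run black (239,240), yellow (265,236), blue (290,232), red (316,228) in scene. The sockets are L (195,170), XL (241,175), M (294,170) and S (343,174), and the yellow decoy is at (271,162). So M goes to blue and L to yellow.

```bash
python3 - <<'E'
import cv2,numpy as np
a=cv2.imread("pics/scene0.png")[150:195,180:360]; b=cv2.imread("pics/side0.png")[130:310,250:350]
a=cv2.resize(a,None,fx=4,fy=4,interpolation=0); b=cv2.resize(b,None,fx=3,fy=3,interpolation=0)
c=np.zeros((180+0,1,3),np.uint8)
o=np.zeros((600,800,3),np.uint8); o[:180,:720]=a; 
b=b[:,:].copy(); bb=cv2.rotate(b,cv2.ROTATE_90_COUNTERCLOCKWISE); o[190:190+bb.shape[0],:bb.shape[1]]=bb
cv2.imwrite("pics/crop0.png",o)
E
```

```text
(no output)
```

View pics/crop0.png

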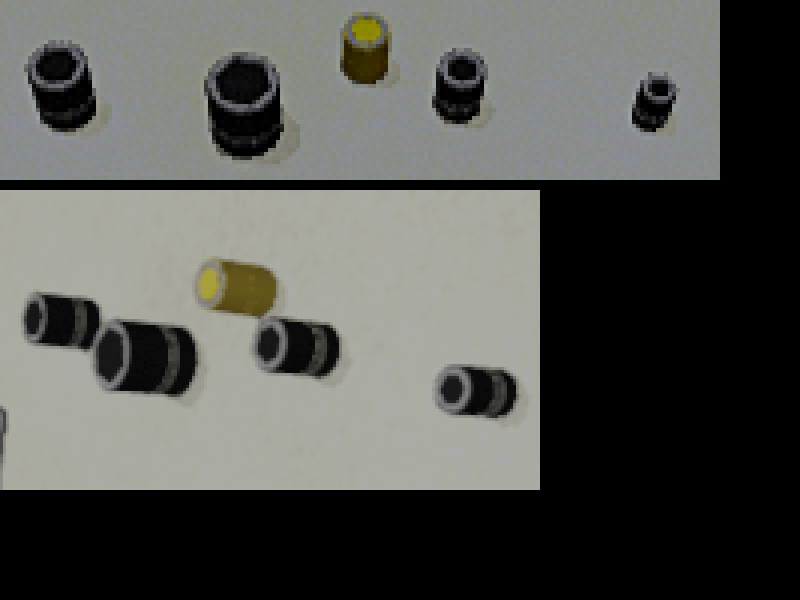

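Crop: each socket shows a dark hexagon inside a brighter ring in both views, so hexagon centroids can be cast onto each top plane.

```bash
cat >vis.py <<'E'
import cv2,numpy as np
from scipy.spatial.transform import Rotation as R
from bench import *
def ray(p,uv,z,fish=False):
    K=p["camera_matrix"]; x=(uv[0]-K[0,2])/K[0,0]; y=(uv[1]-K[1,2])/K[1,1]
    if fish:
        r=np.hypot(x,y); d=np.array([x/r*np.sin(r),y/r*np.sin(r),np.cos(r)])
    else: d=np.array([x,y,1.])
    d=R.from_rotvec(p["rotation"]).apply(d); c=np.array(p["xyz"])
    return (c+d*(z-c[2])/d[2])[:2]
def blobs(mask,amin=8):
    n,_,s,c=cv2.connectedComponentsWithStats(mask.astype(np.uint8),connectivity=4)
    return [(s[i,4],s[i,:4],c[i]) for i in range(1,n) if s[i,4]>=amin]
def colour(im):
    h,s,v=[c.astype(int) for c in cv2.split(cv2.cvtColor(im,cv2.COLOR_BGR2HSV))]
    st=(s>120)&(v>50)
    return dict(red=st&((h<6)|(h>172)),yellow=st&(h>18)&(h<36),blue=st&(h>100)&(h<130),black=(v<60))
E
python3 - <<'E'
from vis import *
H=dict(s=.04,m=.048,l=.056,xl=.064)
seed=dict(scene=dict(s=(344,172),m=(295,167),l=(194,166),xl=(241,169)),side=dict(s=(284,281),m=(299,219),l=(307,142),xl=(294,168)))
for n in seed:
    im=cv2.imread(f"pics/{n}0.png"); p=camera_params(n); v=im.max(2)
    for k,h in H.items():
        u=seed[n][k]; 
        for t in (85,75,65,55):
            print(n,k,t,[(a,c.round(1),ray(p,c,h).round(4)) for a,b,c in blobs(v<t) if abs(c[0]-u[0])<6 and abs(c[1]-u[1])<8])
    for k,m in colour(im).items():
        print(n,k,[(a,c.round(1),ray(p,c,.012).round(4)) for a,b,c in blobs(m,80) if a<900 and (n=='scene' and 220<c[0]<335 and 210<c[1]<260 or n=='side' and 180<c[0]<230 and 160<c[1]<255)])
E
```

```text
scene s 85 [(np.int32(21), array([344.7, 171.5]), array([0.4455, 0.2519])), (np.int32(80), array([342.4, 177.4]), array([0.4673, 0.2426]))]
scene s 75 [(np.int32(20), array([344.5, 171.5]), array([0.4456, 0.2514])), (np.int32(72), array([342.1, 177.5]), array([0.4678, 0.2414]))]
scene s 65 [(np.int32(18), array([344.2, 171.5]), array([0.4456, 0.2505])), (np.int32(71), array([342.1, 177.5]), array([0.468 , 0.2414]))]
scene s 55 [(np.int32(18), array([344.2, 171.5]), array([0.4456, 0.2505])), (np.int32(67), array([342.1, 177.6]), array([0.4683, 0.2415]))]
scene m 85 [(np.int32(159), array([294.2, 172.5]), array([0.4561, 0.0947]))]
scene m 75 [(np.int32(38), array([295. , 166.6]), array([0.4342, 0.0981])), (np.int32(110), array([293.8, 174.5]), array([0.4635, 0.0932]))]
scene m 65 [(np.int32(37), array([295.1, 166.7]), array([0.4344, 0.0983])), (np.int32(107), array([293.9, 174.7]), array([0.464 , 0.0936]))]
scene m 55 [(np.int32(37), array([295.1, 166.7]), array([0.4344, 0.0983])), (np.int32(105), array([293.9, 174.7]), array([0.4642, 0.0935]))]
scene l 85 [(np.int32(80), array([193.7,
[... 1539 characters left out ...]
side l 55 [(np.int32(39), array([306.5, 140.7]), array([ 0.4423, -0.2128]))]
side xl 85 [(np.int32(125), array([294.5, 166.1]), array([ 0.4608, -0.0693]))]
side xl 75 [(np.int32(119), array([294.6, 166.2]), array([ 0.4604, -0.0688]))]
side xl 65 [(np.int32(114), array([294.5, 166.3]), array([ 0.4606, -0.0685]))]
side xl 55 [(np.int32(106), array([294.4, 166.4]), array([ 0.4609, -0.0678]))]
side red [(np.int32(569), array([199.7, 239.5]), array([0.6233, 0.1564]))]
side yellow [(np.int32(365), array([207. , 194.2]), array([0.651 , 0.0095]))]
side blue [(np.int32(448), array([203.7, 215. ]), array([0.637 , 0.0827]))]
side black [(np.int32(297), array([209.9, 176.2]), array([ 0.6647, -0.0631]))]
```

```bash
cat >go.py <<'E'
import sys,numpy as np
from scipy.spatial.transform import Rotation as R
from bench import get_state
# usage: go.py x y z(TCP)  -> tool-frame shift mm, and turn (deg) to yaw 10.9 pointing down
s=get_state(); r=R.from_rotvec(s["orientation"])
y=np.radians(10.9); ty=np.array([np.cos(y),np.sin(y),0]); tz=np.array([0,0,-1]); 
if r.as_matrix()[:,1]@ty<0: ty=-ty
T=R.from_matrix(np.c_[np.cross(ty,tz),ty,tz])
print("t",s["clock"],"pos",s["tool_pos"].round(4),"turn",np.degrees((r.inv()*T).as_rotvec()).round(2),"F",s["wrist_force"].round(1),"op",round(s["opening"],3),"ff",round(s["finger_force"],1))
for a in sys.argv[1:]:
    d=np.array(list(map(float,a.split(","))))-s["tool_pos"]
    print(a,"shift",(1000*r.inv().apply(d)).round(1))
E
python3 go.py
python3 -m pendant '[[1,0,0,0,0,0,7.6],[1,0,0,0,0,0,7.6],[1,0,0,0,0,0,7.6],[1,0,0,0,0,0,7.6],[1,0,0,0,0,0,7.6],[1,0,0,0,0,0,7.6],[1,0,0,0,0,0,7.6],[1,0,0,0,0,0,7.6]]'
python3 go.py .4465,.2512,.15
```

```text
t 0.1 pos [0.1958 0.5931 0.2475] turn [-8.000e-02  5.000e-02  6.083e+01] F [-0.2 -0.7 -0.6] op 1.001 ff 0.0
clock: 0.9
tool_pos: [0.1958, 0.5932, 0.2478]
orientation: [2.006, 2.417, -0.002]
wrist_force: [-0.2, -0.6, 0.1]
opening: 1.002
finger_force: 0.0
t 0.9 pos [0.1958 0.5932 0.2478] turn [-0.03  0.06 -0.28] F [-0.2 -0.6  0.1] op 1.002 ff 0.0
.4465,.2512,.15 shift [-382.3  183.4   98. ]
```

```bash
python3 -m pendant '[[1,-48,23,8,0,0,0],[1,-48,23,8,0,0,0],[1,-48,23,8,0,0,0],[1,-48,23,8,0,0,0],[1,-48,23,8,0,0,0],[1,-48,23,8,0,0,0],[1,-48,23,8,0,0,0],[1,-46,22,8,0,0,0]]'
python3 -m pendant '[[1,0,0,0,0,0,0],[1,0,0,0,0,0,0]]'; python3 go.py .4465,.2512,.15 
python3 - <<'E'
from vis import *
p=camera_params("wrist"); im=get_image("wrist"); cv2.imwrite("pics/w1.png",im); print(p)
E
```

```text
clock: 1.7
tool_pos: [0.4321, 0.2739, 0.1882]
orientation: [-1.999, -2.423, 0.0]
wrist_force: [0.5, 0.4, 1.2]
opening: 1.0
finger_force: 0.0
clock: 1.9
tool_pos: [0.4319, 0.2742, 0.1881]
orientation: [-2.004, -2.419, 0.002]
wrist_force: [-0.0, 1.1, -0.2]
opening: 1.0
finger_force: 0.0
t 1.9 pos [0.4319 0.2742 0.1881] turn [-0.05  0.03 -0.18] F [-0.   1.1 -0.2] op 1.0 ff 0.0
.4465,.2512,.15 shift [-25.3  10.1  38.1]
{'camera_matrix': array([[297.31863964,   0.        , 260.26107845],
       [  0.        , 297.31863964, 190.76770814],
       [  0.        ,   0.        ,   1.        ]]), 'xyz': array([0.41685651, 0.34513294, 0.31469635]), 'rotation': array([2.84125463, 0.26531331, 0.03721482])}
```

View pics/w1.png

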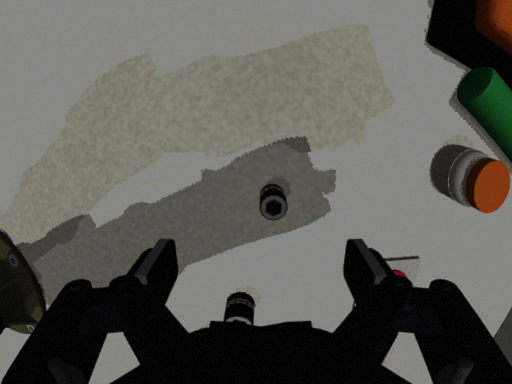

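Wrist view: S's hexagon is at (273,208), M below at about (240,310), the jar at (488,185). I'll cross-check S.

```bash
python3 - <<'E'
from vis import *
p=camera_params("wrist"); im=cv2.imread("pics/w1.png"); v=im.max(2)
for t in (55,40,30):
  print([(a,c.round(1),ray(p,c,.04,True).round(4)) for a,b,c in blobs(v<t) if abs(c[0]-273)<15 and abs(c[1]-205)<18])
E
python3 go.py .4465,.2512,.15 .4465,.2512,.028
```

```text
[(np.int32(423), array([272.1, 196.1]), array([0.4432, 0.2633])), (np.int32(245), array([273. , 207.3]), array([0.4464, 0.2522]))]
[(np.int32(299), array([271.6, 192.8]), array([0.4421, 0.2666])), (np.int32(215), array([273.3, 207.3]), array([0.4467, 0.2522]))]
[(np.int32(235), array([271.4, 192.7]), array([0.4419, 0.2666])), (np.int32(194), array([273.1, 207.4]), array([0.4465, 0.2521]))]
t 1.95 pos [0.4311 0.2758 0.1883] turn [-0.05 -0.01 -0.01] F [ 0.1 -0.6 -0.2] op 1.001 ff 0.0
.4465,.2512,.15 shift [-27.1  10.5  38.3]
.4465,.2512,.028 shift [-27.1  10.6 160.3]
```

```bash
python3 -m pendant '[[1,-13,5,20,0,0,0],[1,-13,5,20,0,0,0],[1,0,0,0,0,0,0]]'; python3 go.py .4465,.252,.026
```

```text
clock: 2.25
tool_pos: [0.4448, 0.2515, 0.1467]
orientation: [-1.998, -2.423, 0.006]
wrist_force: [0.2, -0.2, 0.6]
opening: 1.002
finger_force: 0.0
t 2.25 pos [0.4448 0.2515 0.1467] turn [-0.21  0.1   0.06] F [ 0.2 -0.2  0.6] op 1.002 ff 0.0
.4465,.252,.026 shift [  0.4   2.2 120.7]
```

```bash
python3 -m pendant '[[1,0,1,30,0,0,0],[1,0,0.5,30,0,0,0],[1,0,0,30,0,0,0],[1,0,0,30,0,0,0],[1,0,0,0,0,0,0],[1,0,0,0,0,0,0]]'; python3 go.py .4465,.252,.026
python3 -m pendant '[[-1,0,0,0,0,0,0],[-1,0,0,0,0,0,0],[-1,0,0,0,0,0,0],[-1,0,0,0,0,0,0],[-1,0,0,0,0,0,0],[-1,0,0,0,0,0,0],[-1,0,0,0,0,0,0],[-1,0,0,0,0,0,0]]'; python3 go.py .6235,.154,.138
```

```text
clock: 2.85
tool_pos: [0.4471, 0.2537, 0.0292]
orientation: [-1.997, -2.424, 0.0]
wrist_force: [0.5, -0.2, -0.1]
opening: 0.996
finger_force: 0.0
t 2.85 pos [0.4471 0.2537 0.0292] turn [-0.03 -0.03  0.13] F [ 0.5 -0.2 -0.1] op 0.996 ff 0.0
.4465,.252,.026 shift [-1.6 -0.9  3.2]
clock: 3.65
tool_pos: [0.4479, 0.2525, 0.0295]
orientation: [2.0, 2.423, 0.002]
wrist_force: [-1.3, -1.0, 8.3]
opening: 0.295
finger_force: 58.5
t 3.65 pos [0.4479 0.2525 0.0295] turn [ 0.06 -0.03  0.02] F [-1.3 -1.   8.3] op 0.295 ff 58.5
.6235,.154,.138 shift [-129.9  153.9 -108.5]
```

```bash
python3 -m pendant '[[-1,0,0,-35,0,0,0],[-1,0,0,-35,0,0,0],[-1,-26,31,0,0,0,0],[-1,-26,31,0,0,0,0],[-1,-26,31,0,0,0,0],[-1,-26,31,0,0,0,0],[-1,-26,30,0,0,0,0],[-1,0,0,0,0,0,0]]'; python3 -m pendant '[[-1,0,0,0,0,0,0],[-1,0,0,0,0,0,0]]'; python3 go.py .6235,.154,.042
python3 - <<'E'
from vis import *
p=camera_params("wrist"); im=get_image("wrist"); cv2.imwrite("pics/w2.png",im)
for k,m in colour(im).items():
    if k!="black": print(k,[(a,b,c.round(1),ray(p,c,.012,True).round(4)) for a,b,c in blobs(m,150)])
E
```

```text
clock: 4.45
tool_pos: [0.628, 0.1482, 0.0985]
orientation: [2.005, 2.412, 0.0]
wrist_force: [-0.5, -0.8, -1.5]
opening: 0.296
finger_force: 59.3
clock: 4.65
tool_pos: [0.6222, 0.1547, 0.0982]
orientation: [-1.998, -2.423, 0.001]
wrist_force: [-0.7, -0.0, -1.1]
opening: 0.291
finger_force: 59.3
t 4.65 pos [0.6222 0.1547 0.0982] turn [-0.09 -0.05  0.09] F [-0.7 -0.  -1.1] op 0.291 ff 59.3
.6235,.154,.042 shift [-1.   1.2 56.2]
red [(np.int32(4131), array([223, 164,  84,  67], dtype=int32), array([264.6, 197. ]), array([0.6228, 0.1594]))]
yellow [(np.int32(1017), array([  8, 256,  47,  50], dtype=int32), array([ 33.7, 275.2]), array([0.394 , 0.0221])), (np.int32(202), array([  9, 284,  17,  19], dtype=int32), array([ 17.3, 292.9]), array([ 0.3558, -0.0178]))]
blue [(np.int32(1111), array([232, 285,  60,  31], dtype=int32), array([261.7, 302.5]), array([0.6395, 0.0622]))]
```

View pics/w2.png

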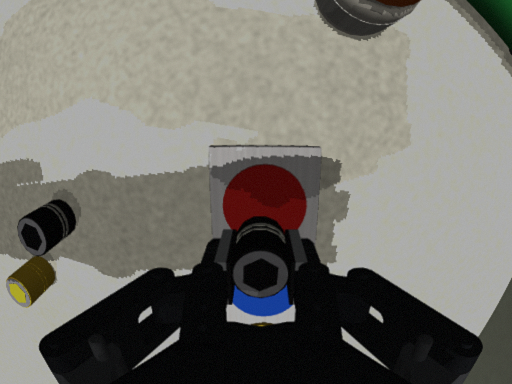

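Wrist view: S is held at (260,270) and the red pad at about (265,205) is partly hidden behind it. I'll fit a circle to the visible rim cast to z=12 mm.

```bash
cat >>vis.py <<'E'
def padfit(mask,p,vmax,z=.012):
    from scipy.optimize import least_squares
    c=max(cv2.findContours(mask.astype(np.uint8),0,1)[0],key=cv2.contourArea)[:,0].astype(float)
    X=np.array([ray(p,u,z,True) for u in c if u[1]<vmax])
    f=least_squares(lambda q:np.hypot(*(X-q[:2]).T)-q[2],[*X.mean(0),.032],loss="soft_l1",f_scale=.001)
    return f.x.round(4),len(X)
E
python3 - <<'E'
from vis import *
p=camera_params("wrist"); m=colour(cv2.imread("pics/w2.png"))["red"]
for v in (200,210,225): print(padfit(m,p,v))
E
```

```text
(array([0.6237, 0.1531, 0.0315]), 106)
(array([0.6237, 0.1531, 0.0315]), 126)
(array([0.6234, 0.1562, 0.0293]), 197)
```

```bash
python3 -m pendant '[[-1,0,1,25,0,0,0],[-1,0,0,20,0,0,0],[-1,0,0,8,0,0,0],[-1,0,0,0,0,0,0],[-1,0,0,0,0,0,0]]'; python3 go.py .6237,.154,.0415
```

```text
clock: 5.2
tool_pos: [0.6245, 0.1546, 0.0462]
orientation: [1.999, 2.423, 0.001]
wrist_force: [0.0, -0.6, -0.8]
opening: 0.295
finger_force: 59.3
t 5.2 pos [0.6245 0.1546 0.0462] turn [ 0.04 -0.01  0.07] F [ 0.  -0.6 -0.8] op 0.295 ff 59.3
.6237,.154,.0415 shift [-0.5 -0.9  4.7]
```

```bash
python3 -m pendant '[[-1,0,-0.5,2,0,0,0],[-1,0,0,2,0,0,0],[-1,0,0,0.5,0,0,0],[-1,0,0,0,0,0,0]]'; python3 -m pendant '[[1,0,0,0,0,0,0],[1,0,0,0,0,0,0],[1,0,0,0,0,0,0],[1,0,0,0,0,0,0],[1,0,0,0,0,0,0],[1,0,0,-25,0,0,0],[1,0,0,-35,0,0,0],[1,0,0,-35,0,0,0]]'; python3 go.py .4355,.0985,.14
```

```text
clock: 5.6
tool_pos: [0.6241, 0.154, 0.0416]
orientation: [2.0, 2.423, 0.001]
wrist_force: [-1.3, -0.3, 3.5]
opening: 0.296
finger_force: 59.7
clock: 6.4
tool_pos: [0.6235, 0.1539, 0.1366]
orientation: [-1.999, -2.422, 0.002]
wrist_force: [0.6, 0.6, 0.2]
opening: 0.997
finger_force: 0.0
t 6.4 pos [0.6235 0.1539 0.1366] turn [-0.08  0.01  0.03] F [0.6 0.6 0.2] op 0.997 ff 0.0
.4355,.0985,.14 shift [ -18.7 -195.1   -3.1]
```

```bash
python3 -m pendant '[[1,-3,-33,0,0,0,0],[1,-3,-33,0,0,0,0],[1,-3,-33,0,0,0,0],[1,-3,-32,0,0,0,0],[1,-3,-32,0,0,0,0],[1,-4,-32,0,0,0,0],[1,0,0,0,0,0,0],[1,0,0,0,0,0,0]]'; python3 go.py .4355,.0985,.03
python3 - <<'E'
from vis import *
p=camera_params("wrist"); im=get_image("wrist"); cv2.imwrite("pics/w3.png",im); v=im.max(2)
for t in (60,45,30): print([(a,c.round(1),ray(p,c,.048,True).round(4)) for a,b,c in blobs(v<t,60) if np.hypot(*(ray(p,c,.048,True)-[.4355,.0985]))<.02])
E
```

```text
clock: 7.2
tool_pos: [0.4362, 0.0984, 0.1365]
orientation: [1.999, 2.422, 0.002]
wrist_force: [1.0, -0.5, -0.6]
opening: 1.003
finger_force: 0.0
t 7.2 pos [0.4362 0.0984 0.1365] turn [ 0.07 -0.01  0.03] F [ 1.  -0.5 -0.6] op 1.003 ff 0.0
.4355,.0985,.03 shift [  0.3  -0.8 106.5]
[(np.int32(1786), array([262.2, 192.8]), array([0.4347, 0.1052]))]
[(np.int32(655), array([261.9, 179.7]), array([0.4326, 0.1152])), (np.int32(734), array([262.3, 201.7]), array([0.4362, 0.0983]))]
[(np.int32(476), array([262.2, 179. ]), array([0.4327, 0.1158])), (np.int32(684), array([262.3, 201.8]), array([0.4362, 0.0982]))]
```

```bash
python3 -m pendant '[[1,0,0,36,0,0,0],[1,0,0,36,0,0,0],[1,0,0,35,0,0,0],[1,0,0,0,0,0,0],[-1,0,0,0,0,0,0],[-1,0,0,0,0,0,0],[-1,0,0,0,0,0,0],[-1,0,0,0,0,0,0]]';python3 -m pendant '[[-1,0,0,0,0,0,0],[-1,0,0,0,0,0,0],[-1,0,0,0,0,0,0]]'; python3 go.py .637,.0803,.12
```

```text
clock: 8.05
tool_pos: [0.4371, 0.0986, 0.0307]
orientation: [1.999, 2.422, 0.004]
wrist_force: [-0.4, 0.1, 7.5]
opening: 0.405
finger_force: 58.9
clock: 8.35
tool_pos: [0.4371, 0.0986, 0.0307]
orientation: [1.999, 2.421, 0.004]
wrist_force: [-0.2, 0.2, 9.7]
opening: 0.401
finger_force: 58.9
t 8.35 pos [0.4371 0.0986 0.0307] turn [ 0.19 -0.02  0.03] F [-0.2  0.2  9.7] op 0.401 ff 58.9
.637,.0803,.12 shift [-55.9 193.1 -88.7]
```

```bash
python3 -m pendant '[[-1,0,0,-40,0,0,0],[-1,0,0,-40,0,0,0],[-1,-10,33,0,0,0,0],[-1,-10,32,0,0,0,0],[-1,-10,32,0,0,0,0],[-1,-10,32,0,0,0,0],[-1,-8,32,0,0,0,0],[-1,-7,32,0,0,0,0]]'; python3 -m pendant '[[-1,0,0,0,0,0,0],[-1,0,0,0,0,0,0]]'
python3 - <<'E'
from vis import *
p=camera_params("wrist"); im=get_image("wrist"); cv2.imwrite("pics/w4.png",im); c=colour(im)
for v in (190,200,210,220): print(padfit(c["blue"],p,v))
print([(a,b,ray(p,c,.012,True)) for a,b,c in blobs(c["blue"],200)])
E
python3 go.py .6378,.0795,.0427
```

```text
clock: 9.15
tool_pos: [0.6372, 0.0806, 0.1102]
orientation: [2.0, 2.422, 0.001]
wrist_force: [-0.0, 0.4, -2.3]
opening: 0.404
finger_force: 60.4
clock: 9.35
tool_pos: [0.6358, 0.0808, 0.1093]
orientation: [-2.0, -2.423, 0.0]
wrist_force: [-0.6, 1.0, -1.5]
opening: 0.401
finger_force: 60.6
(array([0.6376, 0.0793, 0.0312]), 90)
(array([0.6377, 0.0791, 0.0314]), 110)
(array([0.6368, 0.0864, 0.0259]), 166)
(array([0.6369, 0.0834, 0.0283]), 208)
[(np.int32(3418), array([225, 161,  80,  67], dtype=int32), array([0.63686553, 0.08745405]))]
t 9.4 pos [0.635  0.081  0.1092] turn [-0.05 -0.01  0.03] F [-0.2  0.1 -1.5] op 0.403 ff 60.6
.6378,.0795,.0427 shift [-2.   2.5 66.5]
```

View pics/w4.png

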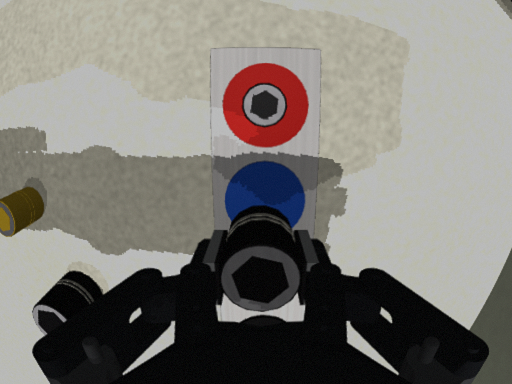

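S stands centred on red (264,104). The blue pad fit agrees with the prediction (.6378,.0795), so I'll lower M there.

```bash
python3 -m pendant '[[-1,-1.5,2,30,0,0,0],[-1,0,0,22,0,0,0],[-1,0,0,8,0,0,0],[-1,0,0,0,0,0,0],[-1,0,0,0,0,0,0]]'; python3 go.py .6378,.0795,.0427
```

```text
clock: 9.9
tool_pos: [0.6384, 0.0801, 0.0501]
orientation: [1.999, 2.423, 0.001]
wrist_force: [0.2, 0.2, -0.9]
opening: 0.404
finger_force: 60.6
t 9.9 pos [0.6384 0.0801 0.0501] turn [0.06 0.   0.04] F [ 0.2  0.2 -0.9] op 0.404 ff 60.6
.6378,.0795,.0427 shift [-0.4 -0.7  7.4]
```

```bash
python3 -m pendant '[[-1,0,-0.5,3,0,0,0],[-1,0,0,3,0,0,0],[-1,0,0,1,0,0,0],[-1,0,0,0,0,0,0]]'; python3 -m pendant '[[1,0,0,0,0,0,0],[1,0,0,0,0,0,0],[1,0,0,0,0,0,0],[1,0,0,0,0,0,0],[1,0,0,0,0,0,0],[1,0,0,-25,0,0,0],[1,0,0,-35,0,0,0],[1,0,0,-35,0,0,0]]'; python3 go.py .4597,-.0694,.14 .4408,-.2138,.14
```

```text
clock: 10.3
tool_pos: [0.6379, 0.0798, 0.0428]
orientation: [1.999, 2.423, 0.001]
wrist_force: [-1.7, -0.4, 4.9]
opening: 0.402
finger_force: 61.3
clock: 11.1
tool_pos: [0.6373, 0.0797, 0.1376]
orientation: [-1.999, -2.422, 0.002]
wrist_force: [0.0, 1.3, 1.3]
opening: 1.003
finger_force: 0.0
t 11.1 pos [0.6373 0.0797 0.1376] turn [-0.08  0.    0.03] F [0.  1.3 1.3] op 1.003 ff 0.0
.4597,-.0694,.14 shift [-112.7 -202.7   -2.1]
.4408,-.2138,.14 shift [-250.9 -248.6   -2.1]
```

```bash
python3 -m pendant '[[1,-32,-31,0,0,0,0],[1,-32,-31,0,0,0,0],[1,-32,-31,0,0,0,0],[1,-31,-31,0,0,0,0],[1,-31,-31,0,0,0,0],[1,-31,-31,0,0,0,0],[1,-31,-31,0,0,0,0],[1,-31,-31,0,0,0,0]]'; python3 -m pendant '[[1,0,0,0,0,0,0],[1,0,0,0,0,0,0],[1,0,0,0,0,0,0]]'
python3 - <<'E'
from vis import *
p=camera_params("wrist"); im=get_image("wrist"); cv2.imwrite("pics/w5.png",im); v=im.max(2)
for t in (60,45,30): print([(a,c.round(1),ray(p,c,.056,True).round(4)) for a,b,c in blobs(v<t,60) if np.hypot(*(ray(p,c,.056,True)-[.4408,-.2138]))<.02])
E
python3 go.py  .4408,-.2138,.032
```

```text
clock: 11.9
tool_pos: [0.4408, -0.215, 0.1372]
orientation: [1.999, 2.423, 0.0]
wrist_force: [0.3, 0.1, 0.1]
opening: 1.0
finger_force: 0.0
clock: 12.2
tool_pos: [0.4426, -0.2128, 0.1371]
orientation: [1.998, 2.424, 0.001]
wrist_force: [0.7, 0.8, 0.4]
opening: 1.002
finger_force: 0.0
[(np.int32(2946), array([261.2, 195.3]), array([ 0.4402, -0.2058]))]
[(np.int32(1423), array([260.8, 205.3]), array([ 0.4414, -0.2135]))]
[(np.int32(1350), array([260.7, 205.6]), array([ 0.4414, -0.2137]))]
t 12.25 pos [ 0.4427 -0.2125  0.137 ] turn [ 0.03 -0.02  0.16] F [ 0.5 -0.1 -0.3] op 0.999 ff 0.0
.4408,-.2138,.032 shift [ -0.9  -2.2 105. ]
```

```bash
python3 -m pendant '[[1,-1,-1.5,36,0,0,0],[1,0,0,36,0,0,0],[1,0,0,33,0,0,0],[1,0,0,0,0,0,0],[-1,0,0,0,0,0,0],[-1,0,0,0,0,0,0],[-1,0,0,0,0,0,0],[-1,0,0,0,0,0,0]]';python3 -m pendant '[[-1,0,0,0,0,0,0],[-1,0,0,0,0,0,0],[-1,0,0,0,0,0,0]]'; python3 go.py .6519,.0058,.12
```

```text
clock: 13.05
tool_pos: [0.442, -0.2152, 0.034]
orientation: [1.997, 2.421, 0.002]
wrist_force: [-0.3, 1.3, 6.1]
opening: 0.513
finger_force: 60.2
clock: 13.35
tool_pos: [0.4421, -0.2152, 0.034]
orientation: [1.997, 2.42, 0.002]
wrist_force: [-0.2, 1.4, 6.1]
opening: 0.513
finger_force: 60.2
t 13.35 pos [ 0.4421 -0.2152  0.034 ] turn [0.2  0.11 0.05] F [-0.2  1.4  6.1] op 0.513 ff 60.2
.6519,.0058,.12 shift [177.  248.3 -85.5]
```

```bash
python3 -m pendant '[[-1,0,0,-40,0,0,0],[-1,0,0,-40,0,0,0],[-1,30,41,0,0,0,0],[-1,30,41,0,0,0,0],[-1,29,41,0,0,0,0],[-1,29,41,0,0,0,0],[-1,29,41,0,0,0,0],[-1,29,41,0,0,0,0]]'; python3 -m pendant '[[-1,0,0,0,0,0,0],[-1,0,0,0,0,0,0],[-1,0,0,0,0,0,0]]'
python3 - <<'E'
from vis import *
p=camera_params("wrist"); im=get_image("wrist"); cv2.imwrite("pics/w6.png",im); c=colour(im)
for v in (180,190,200): print(padfit(c["yellow"],p,v))
E
python3 go.py .652,.0045,.046
```

```text
clock: 14.15
tool_pos: [0.648, 0.0044, 0.1133]
orientation: [1.999, 2.422, 0.001]
wrist_force: [1.0, -0.6, -2.9]
opening: 0.509
finger_force: 62.9
clock: 14.45
tool_pos: [0.6461, 0.0014, 0.1124]
orientation: [2.001, 2.422, -0.002]
wrist_force: [0.5, -1.7, -3.6]
opening: 0.51
finger_force: 62.9
(array([0.6515, 0.0054, 0.0314]), 84)
(array([0.6515, 0.0053, 0.0314]), 104)
(array([0.6511, 0.0133, 0.0254]), 171)
t 14.5 pos [0.6461 0.001  0.1125] turn [-0.04  0.05 -0.08] F [ 0.6  0.1 -3.7] op 0.511 ff 62.9
.652,.0045,.046 shift [ 2.4  6.5 66.5]
```

View pics/w6.png

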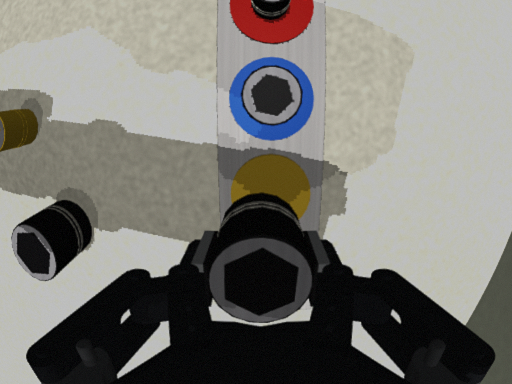

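M is centred on blue (271,97). The yellow fit matches (.6515,.0055), so I'll lower L there.

```bash
python3 -m pendant '[[-1,2.5,6,0,0,0,0],[-1,0,0,30,0,0,0],[-1,0,0,22,0,0,0],[-1,0,0,8,0,0,0],[-1,0,0,0,0,0,0],[-1,0,0,0,0,0,0]]'; python3 go.py .6517,.0045,.046
```

```text
clock: 15.1
tool_pos: [0.6531, 0.0059, 0.053]
orientation: [2.0, 2.422, 0.001]
wrist_force: [0.8, 0.7, -2.7]
opening: 0.512
finger_force: 63.0
t 15.1 pos [0.6531 0.0059 0.053 ] turn [ 0.07  0.02 -0.  ] F [ 0.8  0.7 -2.7] op 0.512 ff 63.0
.6517,.0045,.046 shift [-1.1 -1.6  7. ]
```

```bash
python3 -m pendant '[[-1,-1,-1,3,0,0,0],[-1,0,0,3,0,0,0],[-1,0,0,1,0,0,0],[-1,0,0,0,0,0,0]]'; python3 -m pendant '[[1,0,0,0,0,0,0],[1,0,0,0,0,0,0],[1,0,0,0,0,0,0],[1,0,0,0,0,0,0],[1,0,0,0,0,0,0],[1,0,0,-25,0,0,0],[1,0,0,-35,0,0,0],[1,0,0,-35,0,0,0]]'; python3 go.py .4597,-.0694,.14
```

```text
clock: 15.5
tool_pos: [0.6519, 0.0049, 0.0461]
orientation: [1.999, 2.422, 0.001]
wrist_force: [-1.8, -0.7, 4.4]
opening: 0.507
finger_force: 63.9
clock: 16.3
tool_pos: [0.6512, 0.0051, 0.1405]
orientation: [-1.999, -2.422, 0.002]
wrist_force: [1.7, -0.2, 0.0]
opening: 0.998
finger_force: 0.0
t 16.3 pos [0.6512 0.0051 0.1405] turn [-0.08 -0.01  0.04] F [ 1.7 -0.2  0. ] op 0.998 ff 0.0
.4597,-.0694,.14 shift [ -36.8 -202.2    0.8]
```

```bash
python3 -m pendant '[[1,-6,-34,0,0,0,0],[1,-6,-34,0,0,0,0],[1,-6,-34,0,0,0,0],[1,-6,-34,0,0,0,0],[1,-6,-33,0,0,0,0],[1,-6,-33,0,0,0,0],[1,0,0,0,0,0,0],[1,0,0,0,0,0,0]]'; python3 -m pendant '[[1,0,0,0,0,0,0],[1,0,0,0,0,0,0]]'
python3 - <<'E'
from vis import *
p=camera_params("wrist"); im=get_image("wrist"); cv2.imwrite("pics/w7.png",im); v=im.max(2)
for t in (60,45,30): print([(a,c.round(1),ray(p,c,.064,True).round(4)) for a,b,c in blobs(v<t,60) if np.hypot(*(ray(p,c,.064,True)-[.4597,-.0694]))<.02])
E
python3 go.py  .46,-.0694,.036
```

```text
clock: 17.1
tool_pos: [0.4603, -0.0688, 0.1405]
orientation: [2.0, 2.421, 0.001]
wrist_force: [0.3, -1.1, 0.6]
opening: 1.0
finger_force: 0.0
clock: 17.3
tool_pos: [0.4612, -0.0681, 0.14]
orientation: [1.998, 2.424, 0.001]
wrist_force: [-0.1, -0.7, 0.8]
opening: 0.999
finger_force: 0.0
[(np.int32(4399), array([262. , 197.4]), array([ 0.4594, -0.0609]))]
[(np.int32(2422), array([261.2, 208.3]), array([ 0.4605, -0.0692]))]
[(np.int32(2331), array([261.1, 208.4]), array([ 0.4604, -0.0693]))]
t 17.35 pos [ 0.4611 -0.0681  0.1399] turn [0.03 0.   0.09] F [-1.   0.  -0.2] op 1.001 ff 0.0
.46,-.0694,.036 shift [ -1.1  -1.3 103.9]
```

```bash
python3 -m pendant '[[1,-1,-0.5,36,0,0,0],[1,0,0,36,0,0,0],[1,0,0,32,0,0,0],[1,0,0,0,0,0,0],[-1,0,0,0,0,0,0],[-1,0,0,0,0,0,0],[-1,0,0,0,0,0,0],[-1,0,0,0,0,0,0]]';python3 -m pendant '[[-1,0,0,0,0,0,0],[-1,0,0,0,0,0,0],[-1,0,0,0,0,0,0]]'; python3 go.py .6658,-.0682,.12
```

```text
clock: 18.15
tool_pos: [0.4615, -0.0697, 0.0379]
orientation: [1.997, 2.42, 0.004]
wrist_force: [-0.0, 1.3, 9.1]
opening: 0.628
finger_force: 63.5
clock: 18.45
tool_pos: [0.4615, -0.0697, 0.0378]
orientation: [1.997, 2.42, 0.004]
wrist_force: [1.0, 0.3, 9.3]
opening: 0.629
finger_force: 63.5
t 18.45 pos [ 0.4615 -0.0697  0.0378] turn [0.23 0.06 0.04] F [1.  0.3 9.3] op 0.629 ff 63.5
.6658,-.0682,.12 shift [-37.4 201.2 -81.3]
```

```bash
python3 -m pendant '[[-1,0,0,-40,0,0,0],[-1,0,0,-40,0,0,0],[-1,-6,34,0,0,0,0],[-1,-6,34,0,0,0,0],[-1,-6,34,0,0,0,0],[-1,-6,34,0,0,0,0],[-1,-6,33,0,0,0,0],[-1,-6,33,0,0,0,0]]'; python3 -m pendant '[[-1,0,0,0,0,0,0],[-1,0,0,0,0,0,0],[-1,0,0,0,0,0,0]]'
python3 - <<'E'
from vis import *
im=get_image("wrist"); cv2.imwrite("pics/w8.png",im)
E
python3 go.py .6658,-.0685,.0498
```

```text
clock: 19.25
tool_pos: [0.6654, -0.0665, 0.1162]
orientation: [-1.999, -2.422, 0.001]
wrist_force: [0.2, -0.1, -5.9]
opening: 0.631
finger_force: 67.9
clock: 19.55
tool_pos: [0.6635, -0.0668, 0.1157]
orientation: [-1.999, -2.421, 0.002]
wrist_force: [0.1, 0.4, -6.0]
opening: 0.631
finger_force: 67.6
t 19.6 pos [ 0.6636 -0.0668  0.116 ] turn [-0.1  -0.01  0.01] F [-0.4 -0.1 -5.3] op 0.631 ff 67.6
.6658,-.0685,.0498 shift [-2.1  2.  66.2]
```

View pics/w8.png

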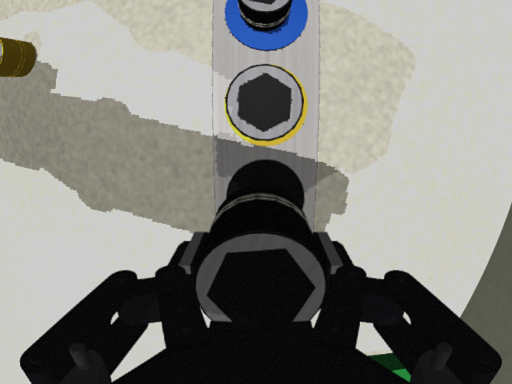

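L is centred on yellow (265,102), and XL hangs over the black pad in line with it.

```bash
python3 -m pendant '[[-1,-2,1.5,0,0,0,0],[-1,0,0,30,0,0,0],[-1,0,0,22,0,0,0],[-1,0,0,8,0,0,0],[-1,0,0,0,0,0,0],[-1,0,0,0,0,0,0]]'; python3 go.py .6658,-.0685,.0498
```

```text
clock: 20.2
tool_pos: [0.6674, -0.0686, 0.057]
orientation: [1.999, 2.422, 0.001]
wrist_force: [0.5, -0.1, -5.9]
opening: 0.63
finger_force: 68.0
t 20.2 pos [ 0.6674 -0.0686  0.057 ] turn [0.07 0.03 0.02] F [ 0.5 -0.1 -5.9] op 0.63 ff 68.0
.6658,-.0685,.0498 shift [ 0.4 -1.6  7.2]
```

```bash
python3 -m pendant '[[-1,0.5,-1,3,0,0,0],[-1,0,0,3,0,0,0],[-1,0,0,1,0,0,0],[-1,0,0,0,0,0,0]]'; python3 -m pendant '[[1,0,0,0,0,0,0],[1,0,0,0,0,0,0],[1,0,0,0,0,0,0],[1,0,0,0,0,0,0],[1,0,0,0,0,0,0],[1,0,0,-25,0,0,0],[1,0,0,-35,0,0,0],[1,0,0,-45,0,0,0]]'
python3 -m pendant '[[1,0,-40,-20,0,0,0],[1,0,-40,-20,0,0,0],[1,0,-40,0,0,0,0],[1,0,-40,0,0,0,0],[1,0,-40,0,0,0,0],[1,0,0,0,0,0,0],[1,0,0,0,0,0,0]]'
python3 - <<'E'
from vis import *
a=[get_image(n) for n in("scene","side")]
o=np.hstack([cv2.resize(a[0][170:270,210:410],(400,200)),cv2.resize(a[1][110:330,100:300],(400,440))[:200] ]) if 0 else None
o=np.zeros((440,800,3),np.uint8); o[:240,:400]=cv2.resize(a[0][150:270,210:410],(400,240)); o[:,400:]=cv2.resize(a[1][110:330,100:300],(400,440)); cv2.imwrite("pics/end.png",o)
H=dict(s=(.04,.6237,.1532),m=(.048,.6378,.0795),l=(.056,.6517,.0056),xl=(.064,.666,-.068))
for n,im in zip(("scene","side"),a):
    p=camera_params(n); v=im.max(2)
    for k,(h,x,y) in H.items():
        for t in(75,55): print(n,k,[(q,(1000*(ray(p,c,h+.012)-[x,y])).round(1)) for q,b,c in blobs(v<t) if np.hypot(*(ray(p,c,h+.012)-[x,y]))<.018])
E
```

```text
clock: 20.6
tool_pos: [0.666, -0.068, 0.05]
orientation: [1.999, 2.422, 0.001]
wrist_force: [-2.5, -0.1, 2.8]
opening: 0.629
finger_force: 68.8
clock: 21.4
tool_pos: [0.6646, -0.0679, 0.1534]
orientation: [-1.998, -2.421, 0.004]
wrist_force: [1.5, 0.4, 0.4]
opening: 1.0
finger_force: 0.0
clock: 22.1
tool_pos: [0.4693, -0.1062, 0.1947]
orientation: [2.0, 2.421, 0.001]
wrist_force: [0.9, -0.5, 0.1]
opening: 1.0
finger_force: 0.0
scene s [(np.int32(28), array([-2.4, -0.9]))]
scene s [(np.int32(24), array([-1.6, -0.8]))]
scene m [(np.int32(51), array([-3. , -0.2]))]
scene m [(np.int32(48), array([-2.5, -0. ]))]
scene l [(np.int32(99), array([-3.2,  0.1]))]
scene l [(np.int32(89), array([-2.7,  0.4]))]
scene xl [(np.int32(170), array([-3.1, -0.4]))]
scene xl [(np.int32(162), array([-2.4, -0.3]))]
side s [(np.int32(29), array([-0.9, -0.5]))]
side s [(np.int32(27), array([-1. , -0.1]))]
side m [(np.int32(52), array([-1.4,  0.6]))]
side m [(np.int32(48), array([-1.1,  0.8]))]
side l [(np.int32(79), array([-1.4,  1.5]))]
side l [(np.int32(551), array([-12.1,   7.2])), (np.int32(71), array([-1.3,  1.6]))]
side xl [(np.int32(105), array([-1.8,  0.5]))]
side xl [(np.int32(95), array([-1.8,  1.4]))]
```

View pics/end.png

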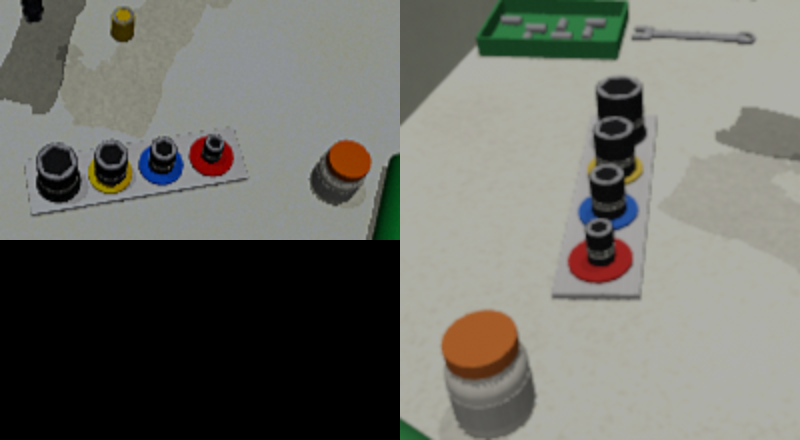

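All four stand upright on their pads, each measured within about 3 mm of centre in both views. The jar and spanner are undisturbed and the arm is clear.

```bash
python3 -c "from bench import job_done; print(job_done())"
```

```text
the job is handed in; nothing more can be done
None
```

I put the four sockets back in size order (S on red, M on blue, L on yellow, XL on black), all upright and about 3 mm or less from centre in the last camera check, with the jar and spanner untouched, and handed the job in at about 22 s; the hand-in returned no verdict.

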